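# Wind the vise shut with its loose crank

### The arm

A 6-joint arm with a two-finger parallel gripper is mounted at the origin on the work surface. World frame = base frame: x ahead of the robot, y to its left, z up, the work surface at z = 0. Lengths are in mm, angles in rad, forces in N, time in s.
With the tool pointing down it reaches from about 275 to 850 mm from the base axis. Payload 5.2 kg.
Tool frame: the origin (TCP) lies between the finger pads; the fingertips stand 14 mm ahead of it and the grasp point (between the pads) lies 5 mm behind it (tcp_to_tips is the distance from the TCP to the fingertips, in mm); z points along the fingers, y is the line along which they close (so a half turn about z gives the same grasp; the last joint's range is limited). The gripper opens to 85 mm and grips with 20 to 120 N. Pads are 22 mm wide; open, the fingers measure 114 mm over their backs; the gripper's body (76 mm by 85 mm) begins 54 mm behind the grasp point. The pads swing forward as they close: fully open they stand 13 mm farther back than shut.
Start: joints at [0.943, 0.259, 1.535, -0, 1.348, -0.203], TCP at [226.656, 501.131, 245.31] pointing down, gripper open.
Joint ranges: [-3.14, 3.14], [-0.91, 2.08], [0.19, 2.58], [-1.22, 4.36], [0.22, 2.71], [-3.12, 3.12]. Speed limits (rad/s): [2.57, 2.57, 3.14, 3.14, 3.14, 3.14].

### API

Orientations are given as [roll, pitch, yaw] about the fixed x, y, z axes, in that order (R = Rz(yaw) Ry(pitch) Rx(roll)).
In Python, from rig import * gives the robot as it stands. Calls block until the motion is done:
- movep(position, orientation): joint-space move of the TCP to a pose.
- movel(position, v=150, ori=None): straight line of the TCP; ori=None keeps the orientation; v is the mean speed in mm/s.
- move_joints(angles): joint-space move.
- command_gripper(opening, squeeze=None): finger opening in mm; squeeze is the grip in N (None keeps the last); returns when the fingers have stopped.
- dwell(seconds).
- ik(position, orientation): joint angles nearest the present ones, or None.
- snapshot(name): name is "scene" or "top"; returns a dict with "color" (480x640x3 uint8, red, green, blue), "fovy" (degrees; the focal length in pixels is half the picture's height over the tangent of half this angle, whatever the lens; pixels are square), "cx", "cy" (the principal point, pixels), "R" (3x3) and "t" (3): a world point X has camera coordinates R X + t. Camera axes: x right, y down, z forward; pixel columns grow to the right and rows downward; lengths in mm; the calibration is good to about 2 mm. A picture is of the moment at which its call begins. There is no depth.
A pose or a line that the arm cannot do raises Unreachable and nothing moves.
- close_job(): hands the job in; it is judged then, once.
Trained networks look in a picture, given as the dict that the camera call returned (one of the last four; its "shot" number tells which), for a name from the list of things; names that differ only in an ending like _2 or _b are one class to them, and where a whole thing is asked for, a point or a joint stands for the part that bears it (a point fixed in the world has none). Each returns a list of dicts, best first, with "confidence" (0 to 1); they miss things now and then, are a little off and sometimes report something else, mostly with a low value. They report only what shows in the picture. A call takes as long as a camera call. They do not tell look-alikes from the thing itself.
- spot_in(picture, target): "bbox" ([centre column, centre row, width, height] in pixels, round what is visible of it).
Readings, each from a call of its own:
- get_t(): time.
- get_joint_pos(): joint angles.
- get_joint_vel(): joint speeds.
- get_effort(): joint torques, N m.
- get_ee_pos(): TCP position.
- get_eef_rot(): TCP orientation.
- get_force(): force on the tool from outside, world axes, zero at the start.
- get_moment(): the same for the moment, N m.
- get_finger_gap(): finger opening in mm.
- get_gripper_force(): force on a finger pad.
Only numpy, scipy, OpenCV 4.12 (cv2) and the standard library are available. Lean on these libraries where they do the work, as an engineer would, in place of code of your own. Each camera call takes 0.05 s, during which the arm holds its last target. There are 200 camera calls.

### The job

Clamp the wooden block in the vise: pick up the loose crank, push its square socket fully home onto the square drive shaft on top of the vise, and wind it clockwise by its handle, full circles, until the jaws grip the block firmly, without crushing it by over-tightening. Move the jaw only by the crank, leave the crank sitting on the shaft when you let go, and leave the other things on the bench alone.

Things in the scene. Friction and masses are not known exactly. Their poses are not given: they have to be found in the camera images.
- crank_hub (a point): centre of the loose steel crank's hub, a 30 x 30 mm square block 52 mm tall; this point is 26 mm above its foot, which rests on the bench at the start (crank level). z points up; x points from the hub along the flat arm (22 mm wide, 12 mm thick, at the very foot, reaching 71 mm from the hub's axis). Grasp the hub by its flat sides above the arm. The crank weighs about 0.31 kg
- crank_socket (a point): centre of the hub's foot, 26 mm below the hub's centre: mouth of the square socket, 17 mm wide, 24 mm deep, opening downwards, its sides parallel to the hub's faces, its rim chamfered; same axes as the hub
- crank_knob (a point): centre of the crank's upright black handle, a round 22 mm grip that spins freely on its pin, its axis 60 mm from the hub's axis along the hub's x; it stands from 14 mm to 54 mm above the crank's foot and this point is 34 mm above the foot
- shaft_top (a point): top centre of the vise's upright steel drive shaft, a square 16 mm across; its x and y axes are normal to the flats and turn with it (any of the four quarter turns fits the crank). The square stands 22 mm above a round shoulder; its last 2.5 mm are stepped down to 13.5 mm. With the crank fully home the hub's centre is 4 mm above this point
- shaft_shoulder (a point): centre of the round shoulder under the square, 48 mm across, 62 mm above the bench, on which the crank's foot sits when fully home; same axes as the shaft's top
- vise: steel bench vise bolted down; origin on the bench under the shaft, jaws towards its -y, the fixed jaw farthest out; where it stands varies and is not measured. The grey gearbox round the shaft is 86 x 86 mm and ends 56 mm above the bench; jaws and block are no higher than 61 mm. Winding takes about 6 N at the crank's handle while the jaw runs free.
- spindle (a joint): turn of the drive shaft in rad, growing clockwise seen from above (tightening); starts within 0.7 of zero. A full turn moves the jaw 15 mm; the block is nipped somewhere between 9 and 14 rad, depending on where the fixed jaw stands. Once the block is nipped the load (felt while turning slowly) climbs fast: about 9 N at the handle is a good firm grip (75 N on the block, some 0.05 turn after the first rise); over 11.5 N crushes it. The drive holds where it is left
- jaw_front (a point): middle of the front of the vise's moving jaw, a steel plate 90 mm wide, 31 mm high, whose top is 57 mm above the bench; it closes along its own -y axis and is backed by stiff rubber buffers (100 N per mm)
- jaw_face: that same moving jaw plate; its origin lies 96 mm behind its front (towards its +y) and 42 mm below its middle
- block: wooden block standing loose on the vise's bed between the jaws, 60 x 40 x 36 mm (x, y, z), the 40 mm across the jaws; origin at the centre of its underside, 25 mm above the bench
- tape: roll of tape lying flat on the bench, 100 mm across, 24 mm high; bystander, origin under its centre
- screwdriver: screwdriver lying on the bench; bystander
- jar: jar with a lid, 60 mm across, 85 mm tall; bystander, origin under its centre
- offcut: plywood offcut 70 x 45 x 20 mm lying on the bench; bystander, origin under its centre
Not all that is in view belongs to the job. There is more than one size of the block; the job needs the smallest.

How it is judged (in metres and radians):
On the way, in this order (a step that is already met when the one before it is completed fails the run):
1. the crank is fully home on the square shaft (horizontal distance between crank_hub and shaft_top below 0.003 m and z of crank_hub in the frame of shaft_top below 0.007 m and angle between crank_hub's own z axis and vertical below 0.15 rad), for 0.1 s.
2. the crank, on the shaft, has wound it round at least a full circle (all of step 1 and value of joint spindle above 7 rad).
3. the jaws grip the block firmly (all of step 1 and contact force between jaw_face and block above 35 N), for 0.1 s.
At the end, for the whole second after the job is handed in: The block is gripped between the jaws with more than 35 N, upright (within 0.1 rad) and at rest; the crank sits fully home on the shaft (within 3 mm of its axis, within 3 mm of the shoulder, level within 0.15 rad) (all of step 3 and linear speed of block below 0.01 m/s and angle between block's own z axis and vertical below 0.1 rad); the robot touches nothing.
It fails at once if the block is crushed: jaw force over 150 N (contact force between jaw_face and block above 150 N).
It fails at once if the jaw is pushed by the gripper instead of by the crank (contact force between the fingers and jaw_face above 4 N).
It fails at once if a bystander is shoved more than 30 mm (distance of any of tape, screwdriver, jar, offcut from where it was at the start of the episode above 0.03 m).
It also fails if it takes over 72 s, if anything falls off the work surface, if the arm or the gripper's body presses on something with over 40 N, if the wrist force passes 120 N, or if a joint passes its speed limit or range.

## Working session

There is one attempt and no reset: what is moved stays moved. The work goes in short steps, each a Python script; the robot and the scene stay as the last script left them, time stands still between calls to the robot, and variables do not carry over. Pictures are saved under pics/ and viewed, at most 10 in all, crops included, and the job is handed in when it is done.

```bash
ls; mkdir -p pics; python3 - <<'E'
from rig import *
import cv2,numpy as np,pickle
for n in ("scene","top"):
    s=snapshot(n); cv2.imwrite(f"pics/{n}0.png",s["color"][:,:,::-1]); pickle.dump(s,open(f"{n}0.pkl","wb"))
    R=np.array(s["R"]);print(n,s["fovy"],s["cx"],s["cy"],(-R.T@s["t"]).round(1),R.round(3).tolist())
    for k in ("crank_hub","crank_knob","shaft_top","vise","block","jaw_front","tape","jar","screwdriver","offcut"):
        print(k,[(np.round(d["bbox"],1).tolist(),round(d["confidence"],2)) for d in spot_in(s,k)][:4])
print(get_t(),get_eef_rot())
E
```

```text
pics
scene 54.28632396432343 313.4001045038646 243.9329606095298 [1263.    39.4  898.6] [[-0.028, 1.0, -0.002], [0.764, 0.02, -0.645], [-0.645, -0.019, -0.764]]
crank_hub [([410.3, 251.0, 21.6, 39.0], 0.6)]
crank_knob [([414.2, 259.6, 12.0, 14.5], 0.45)]
shaft_top [([328.8, 247.8, 25.1, 15.6], 0.66)]
vise [([290.9, 254.3, 122.3, 59.8], 0.69)]
block [([262.6, 197.4, 33.3, 33.0], 0.92), ([194.9, 253.7, 39.3, 34.8], 0.87), ([275.6, 243.8, 21.5, 30.3], 0.56)]
jaw_front [([289.6, 245.6, 14.3, 36.6], 0.7), ([417.0, 320.4, 44.4, 45.2], 0.59)]
tape [([415.4, 319.5, 43.9, 44.4], 0.62)]
jar [([186.6, 204.9, 26.8, 36.4], 0.75)]
screwdriver [([292.0, 338.8, 13.2, 90.5], 0.8)]
offcut [([369.0, 196.0, 26.8, 26.2], 0.82)]
top 48.06613985335852 319.1389650782292 244.2083249091053 [ 390.7    5.8 1231.1] [[-0.008, -1.0, -0.009], [-0.987, 0.009, -0.162], [0.162, 0.007, -0.987]]
crank_hub [([216.6, 266.3, 21.0, 40.2], 0.95), ([305.3, 254.4, 19.6, 21.9], 0.41), ([257.3, 354.8, 30.2, 39.7], 0.2)]
crank_knob [([214.7, 251.9, 14.6, 13.6], 0.49), ([356.6, 262.8, 21.4, 29.5], 0.24)]
shaft_top [([301.1, 254.7, 18.4, 24.9], 0.79), ([220.4, 190.7, 43.0, 45.2], 0.65)]
vise [([340.5, 263.0, 129.8, 73.8], 0.67)]
block [([381.0, 341.7, 39.0, 26.6], 0.75), ([445.4, 255.6, 40.2, 29.8], 0.57)]
jaw_front [([344.7, 258.9, -0.2, 4.9], 0.67)]
tape [([219.6, 190.7, 43.6, 40.5], 0.61)]
jar [([471.9, 323.2, 38.9, 29.2], 0.82)]
screwdriver [([334.4, 166.8, 9.5, 81.1], 0.73), ([216.6, 267.9, 18.0, 38.7], 0.29)]
offcut [([257.7, 354.8, 31.6, 32.8], 0.93)]
1.1 [-3.14155214e+00 -2.62585792e-05  2.71680738e+00]
```

```bash
python3 - <<'E'
import cv2
a=cv2.imread("pics/top0.png")[215:315,190:390]; b=cv2.imread("pics/scene0.png")[205:305,240:440]
cv2.imwrite("pics/crops.png",cv2.vconcat([cv2.resize(x,(600,300),interpolation=cv2.INTER_CUBIC) for x in(a,b)]))
E
```

```text
(no output)
```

View pics/crops.png

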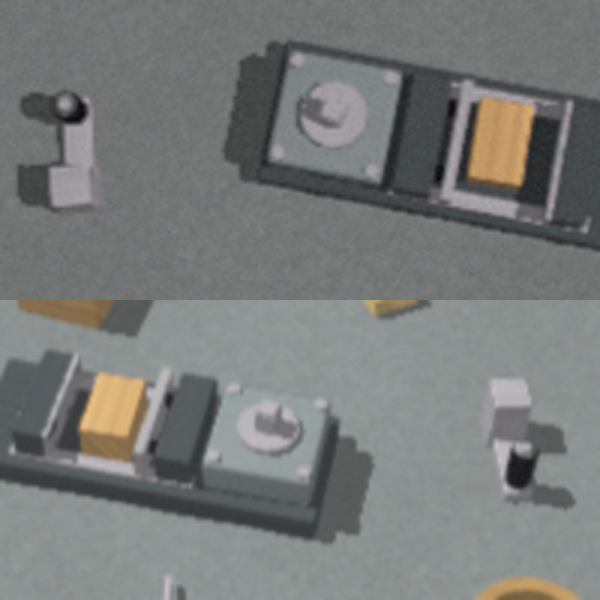

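View pics/top0.png

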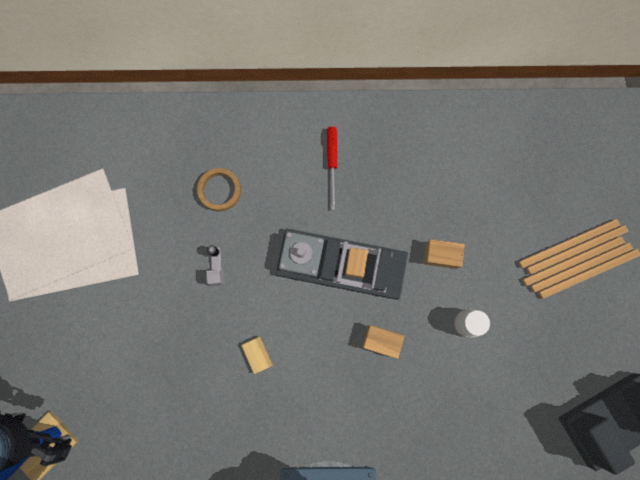

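```bash
python3 - <<'E'
import cv2
t=cv2.imread("pics/top0.png");s=cv2.imread("pics/scene0.png")
c=lambda im,x,y,w,h:cv2.resize(im[y:y+h,x:x+w],(400,300),interpolation=cv2.INTER_CUBIC)
r=[cv2.hconcat([c(t,190,242,64,48),c(s,382,225,64,48)]),cv2.hconcat([c(t,278,234,48,36),c(s,305,230,48,36)])]
im=cv2.vconcat(r)
cv2.imwrite("pics/crops2.png",cv2.convertScaleAbs(im,alpha=1.3))
E
```

```text
(no output)
```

View pics/crops2.png

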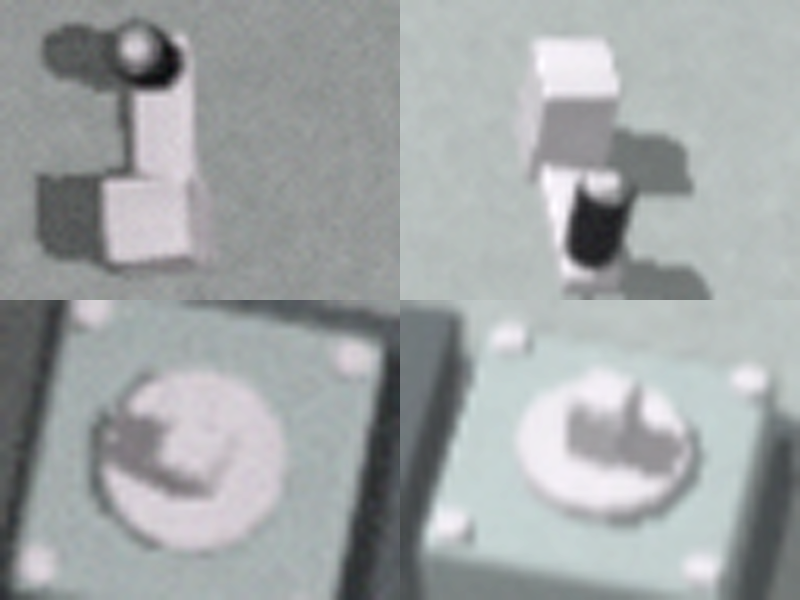

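```bash
cat > util.py <<'E'
import numpy as np,pickle
from scipy.optimize import least_squares
C={n:pickle.load(open(f"{n}0.pkl","rb")) for n in("scene","top")}
def proj(n,X):
    s=C[n];q=np.atleast_2d(X)@np.array(s["R"]).T+np.array(s["t"])
    f=240/np.tan(np.radians(s["fovy"]/2));return q[:,:2]/q[:,2:]*f+[s["cx"],s["cy"]]
def onplane(n,uv,z):
    return least_squares(lambda p:(proj(n,[p[0],p[1],z])[0]-uv),[400,0]).x
def tri(a,b): # scene uv, top uv
    r=least_squares(lambda p:np.r_[proj("scene",p)[0]-a,proj("top",p)[0]-b],[400,0,50]);return r.x,r.fun
def unc(p,off,s): return (np.asarray(p,float)+.5)/s-.5+off
E
python3 - <<'E'
from util import *
H={"top":[(103,183),(184,178),(189,254),(110,262)],"scene":[(133,38),(205,40),(217,97),(143,95)]}
O={"top":(190,242),"scene":(382,225)};O2={"top":(278,234),"scene":(305,230)}
K={"top":(137,48),"scene":(205,183)};S={"top":(195,159),"scene":(204,139)}
SC={"top":[(92,11),(353,55),(38,264)],"scene":[(111,37),(349,80),(302,270),(48,227)]}
for n in C:
    c=[onplane(n,unc(p,O[n],6.25),52) for p in H[n]];h=np.mean(c,0);k=onplane(n,unc(K[n],O[n],6.25),54)
    print(n,"hub",h.round(1),[np.linalg.norm(c[i]-c[i-1]).round(1) for i in range(4)],"edge angs",[np.degrees(np.arctan2(*(c[i]-c[i-1])[::-1])).round(1) for i in range(4)],"knob",k.round(1),np.linalg.norm(k-h).round(1),np.degrees(np.arctan2(*(k-h)[::-1])).round(1))
    s=onplane(n,unc(S[n],O2[n],8.333),62);print(" shaft",s.round(1))
    q=np.array([onplane(n,unc(p,O2[n],8.333),58) for p in SC[n]]);print(" screws",q.round(1).tolist())
    j=unc(np.array([(456,140),(555,160)]) ,(190,215),3)
print(tri(unc(S["scene"],O2["scene"],8.333),unc(S["top"],O2["top"],8.333)))
E
```

```text
scene hub [516.1 247.9] [np.float64(29.1), np.float64(27.8), np.float64(29.1), np.float64(28.1)] edge angs [np.float64(-178.0), np.float64(89.3), np.float64(2.6), np.float64(-90.6)] knob [574.8 252.7] 58.9 4.7
 shaft [563.6  54.8]
 screws [[522.8, 27.9], [537.3, 95.9], [606.2, 81.9], [593.0, 12.1]]
top hub [514.4 248.7] [np.float64(28.1), np.float64(28.6), np.float64(27.0), np.float64(27.9)] edge angs [np.float64(6.5), np.float64(-87.0), np.float64(-175.0), np.float64(95.3)] knob [575.2 253.1] 60.9 4.2
 shaft [564.6  54.4]
 screws [[605.2, 81.9], [592.7, 12.6], [537.6, 96.1]]
(array([564.44997241,  54.5572064 ,  62.98835178]), array([-0.07702691,  0.00178526, -0.0726843 ,  0.00193742]))
```

```bash
python3 - <<'E'
from util import *
import cv2
def draw(im,n,off,s,a):
    c=np.array([564.6,54.4]);u=np.array([(1,1),(-1,1),(-1,-1),(1,-1)])
    Rm=np.array([[np.cos(a),-np.sin(a)],[np.sin(a),np.cos(a)]])
    L=lambda h,z:(((proj(n,np.c_[c+u*h@Rm.T,[z]*4])-off+.5)*s-.5)*16).astype(int)
    cv2.polylines(im,[L(8,62)],True,(0,0,255),1,16,4);cv2.polylines(im,[L(6.75,84)],True,(0,160,0),1,16,4)
    for p,q in zip(L(8,62),L(8,81.5)):cv2.line(im,p.tolist(),q.tolist(),(255,0,0),1,16,4)
rows=[]
for n,off in(("top",(286,240)),("scene",(317,234))):
    b=C[n]["color"][off[1]:off[1]+24,off[0]:off[0]+25,::-1]
    r=[]
    for a in(None,-35,-12,10):
        im=cv2.convertScaleAbs(cv2.resize(b,(200,192),interpolation=cv2.INTER_CUBIC),alpha=1.2)
        if a is not None: draw(im,n,np.array(off),8,np.radians(a))
        r.append(im)
    rows.append(cv2.hconcat(r))
cv2.imwrite("pics/ov.png",cv2.vconcat(rows))
E
```

```text
(no output)
```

View pics/ov.png

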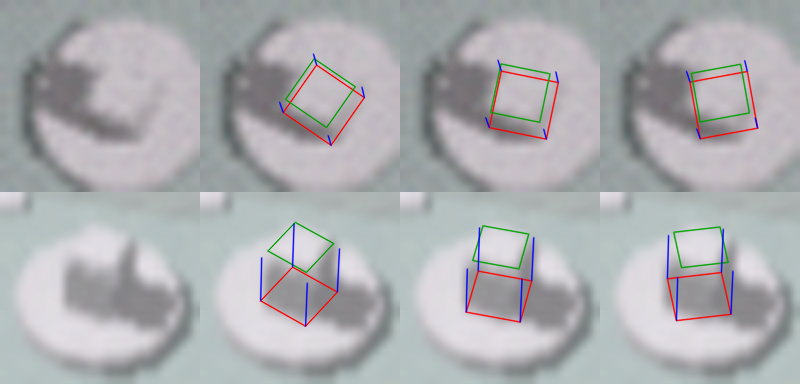

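```bash
python3 - <<'E'
from rig import *
from util import *
import cv2
y=np.radians(184.4)-2*np.pi
h=[515.2,248.3]
command_gripper(64)
movep([*h,120],[np.pi,0,y]); print(get_joint_pos())
movel([*h,28],v=100)
print(get_force())
command_gripper(20,squeeze=80); print(get_finger_gap(),get_gripper_force(),get_ee_pos())
movel([*h,140],v=150)
ys=y-np.radians(17.4)
movep([564.6,54.4,140],[np.pi,0,ys]); dwell(.3)
print(get_joint_pos(),get_force(),get_moment(),get_ee_pos(),get_t())
rows=[]
for n,off in(("top",(280,215)),("scene",(300,195))):
    s=snapshot(n);pickle.dump(s,open(n+"1.pkl","wb"))
    rows.append(cv2.resize(s["color"][off[1]:off[1]+75,off[0]:off[0]+50,::-1],(400,600),interpolation=cv2.INTER_CUBIC))
cv2.imwrite("pics/held.png",cv2.hconcat(rows))
E
```

```text
[ 2.55218346e-01  4.08319231e-01  1.64700064e+00  3.85673521e-04
  1.08586342e+00 -1.39282379e+00]
[0.27084503 0.47297855 1.09742082]
28.704256660882887 79.5408252440393 [515.74483571 248.53051195  28.85176907]
[-9.84097602e-02  3.79282973e-01  1.63718777e+00  1.31184099e-04
  1.12515820e+00 -1.44443418e+00] [-0.49068067 -0.43998582 -2.93706258] [ 0.04703428  0.08723882 -0.01485838] [564.39869227  55.65682292 140.00948178] 6.425
```

View pics/held.png

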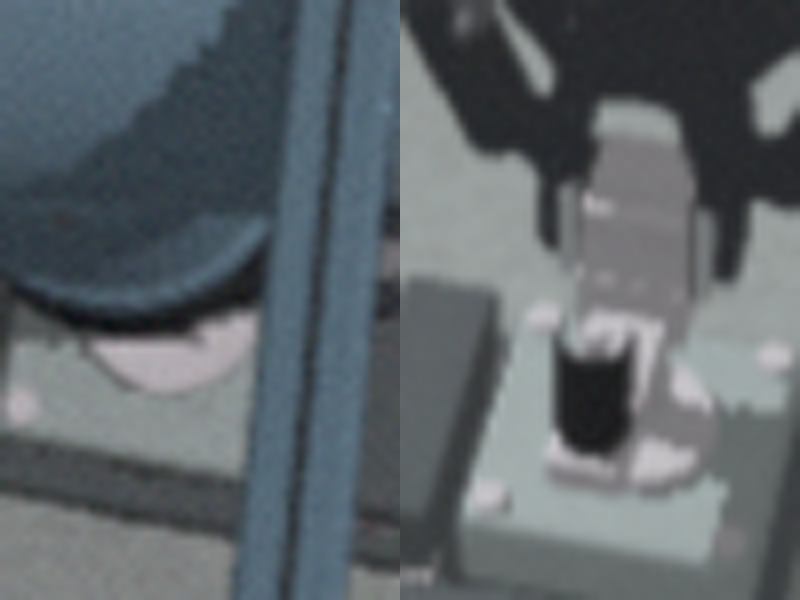

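```bash
python3 - <<'E'
from util import *
import cv2
s=pickle.load(open("scene1.pkl","rb"))
off=np.array((300,195));im=cv2.resize(s["color"][195:270,300:350,::-1],(400,600),interpolation=cv2.INTER_CUBIC);im0=im.copy()
a=np.radians(-13);Rm=np.array([[np.cos(a),-np.sin(a)],[np.sin(a),np.cos(a)]])
c=np.array([564.4,55.66])-.5*Rm[:,0];f=140-28.85
u=np.array([(1,1),(-1,1),(-1,-1),(1,-1)])*15
P=lambda q,z:(((proj("scene",np.c_[c+np.asarray(q)@Rm.T,[z]*len(q)])-off+.5)*8-.5)*16).astype(int)
for z in(f,f+52):cv2.polylines(im,[P(u,z)],True,(0,0,255),1,16,4)
for p,q in zip(P(u,f),P(u,f+52)):cv2.line(im,p.tolist(),q.tolist(),(255,0,0),1,16,4)
t=np.linspace(0,2*np.pi,40);k=np.c_[60+11*np.cos(t),11*np.sin(t)]
for z in(f+14,f+54):cv2.polylines(im,[P(k,z)],True,(0,255,0),1,16,4)
cv2.imwrite("pics/held2.png",cv2.hconcat([im,cv2.convertScaleAbs(im0,alpha=1.5)]))
E
```

```text
(no output)
```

View pics/held2.png

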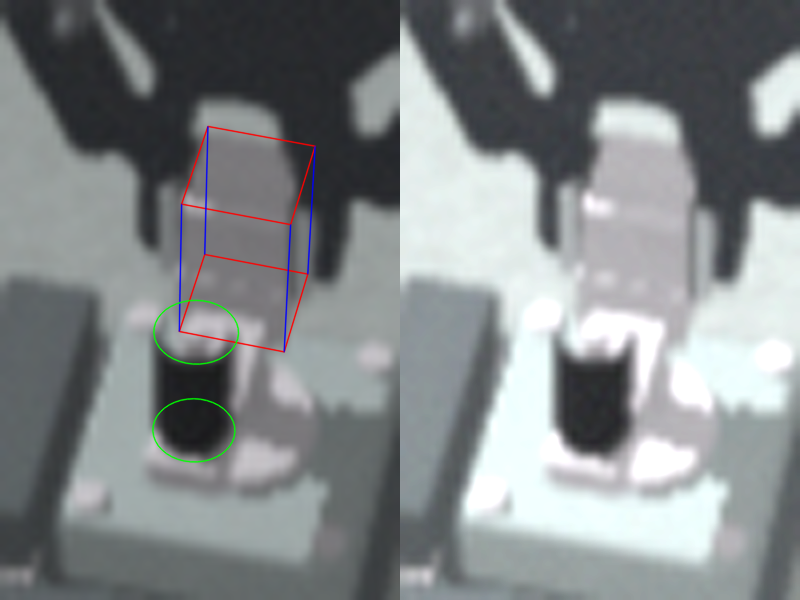

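```bash
cat >> util.py <<'E'
from rig import *
E
python3 - <<'E'
from util import *
T=np.array([565.1,54.3]);cmd=T.copy()
movel([*cmd,118],v=100);dwell(.2)
for i in range(2):
    e=get_ee_pos();print(e.round(2) if hasattr(e,'round') else e);cmd+=T-np.array(e)[:2];movel([*cmd,118],v=50);dwell(.2)
f0=np.array(get_force());m0=np.array(get_moment());print("end",get_ee_pos(),get_eef_rot(),f0)
z=118
while z>90:
    z-=1;movel([*cmd,z],v=20);f=np.array(get_force())-f0;e=np.array(get_ee_pos())
    print(z,e.round(2),f.round(1),(np.array(get_moment())-m0).round(2))
    if f[2]>8:break
print(get_t())
E
```

```text
[565.56  54.26 118.63]
[564.65  54.34 118.06]
end [565.09765032  54.31023047 117.9947176 ] [3.14157732e+00 5.36646218e-06 2.91471627e+00] [ 0.53080866  0.25421179 -3.92377877]
117 [564.99  54.33 116.9 ] [ 0.  -0.5  1.2] [-0.06 -0.06  0.  ]
116 [565.02  54.33 115.9 ] [ 0.1 -0.1  0.7] [-0.   -0.04  0.  ]
115 [565.02  54.32 114.92] [-0.9 -0.4  1. ] [-0.05  0.01  0.  ]
114 [565.03  54.29 113.91] [-0.3  0.1  1.4] [-0.05 -0.03 -0.04]
113 [565.02  54.32 112.9 ] [-0.3 -0.2  0.2] [ 0.02 -0.03 -0.03]
112 [565.01  54.29 111.91] [-0.7 -0.5  0.6] [ 0.03 -0.   -0.02]
111 [565.02  54.32 110.9 ] [ 0.  -0.1  1.4] [ 0.   -0.03 -0.02]
110 [565.25  54.28 110.2 ] [-0.6  0.3  2.3] [ 0.01 -0.01  0.01]
109 [565.47  54.26 109.8 ] [-1.  -0.8  7.8] [0.06 0.29 0.03]
108 [565.57  54.26 109.41] [-3.  -0.2 13.8] [-0.    0.6  -0.01]
10.4917
```

```bash
python3 - <<'E'
from util import *
cmd=np.array(get_ee_pos())[:2]; f0=-3.9
y0=get_eef_rot()[2]
movel([565.1,54.3,108.5],v=20)
for d in [0,2,4,6,8,10,12,0,-2,-4,-6,-8,-10,-12]:
    movel([565.1,54.3,108.5],v=40,ori=[np.pi,0,y0+np.radians(d)])
    e=np.array(get_ee_pos());print(d,e.round(2),(np.array(get_force())-[.5,.3,f0]).round(1),np.array(get_moment()).round(2))
    if e[2]<109: break
print(get_t())
E
```

```text
0 [565.5   54.23 109.56] [-2.2 -0.  12.2] [0.07 0.53 0.09]
2 [565.68  54.24 109.67] [-2.6 -0.7 11.8] [ 0.02  0.49 -0.06]
4 [565.79  54.31 109.79] [-1.9  0.8 12.9] [ 0.1   0.51 -0.02]
6 [565.79  54.48 109.83] [-2.4  0.9 12.5] [0.24 0.44 0.  ]
8 [565.76  54.6  109.87] [-2.5 -0.5 13.1] [ 0.28  0.5  -0.08]
10 [565.71  54.72 109.89] [-3.2  0.5 13.1] [ 0.34  0.53 -0.06]
12 [565.63  54.8  109.89] [-2.9  1.6 12.8] [ 0.34  0.56 -0.06]
0 [565.91  54.32 109.76] [-1.4  0.2 11.7] [ 0.11  0.39 -0.03]
-2 [565.92  54.17 109.74] [-2.  -0.7 10.3] [-0.02  0.39  0.04]
-4 [565.98  54.11 109.72] [-1.2 -0.8 10.4] [ 0.    0.32 -0.01]
-6 [565.99  54.04 109.71] [-2.  -0.2 11. ] [-0.1   0.3  -0.01]
-8 [566.1   54.05 109.73] [-1.6 -1.1 10.7] [-0.    0.31  0.04]
-10 [566.03  53.96 109.7 ] [-1.  -0.5 11.8] [-0.08  0.35  0.02]
-12 [566.04  53.98 109.71] [-2.  -0.2 10.8] [-0.07  0.32  0.02]
14.35
```

```bash
cat > srch.py <<'E'
from util import *
Y0=2.91471627
def search(offs,yaws,base=(565.1,54.3),zc=108.6):
    b=np.zeros(2)
    for d in yaws:
        for o in offs:
            w=np.array(base)+o
            movel([*(w+b),zc],v=30,ori=[np.pi,0,Y0+np.radians(d)])
            e=np.array(get_ee_pos()); b+=.5*(w-e[:2]); b=np.clip(b,-1.5,1.5)
            f=np.array(get_force())-[.5,.3,-3.9]
            print(d,o,e.round(2),f.round(1))
            if e[2]<109.15: return e,d
            if get_t()>30: return None
E
python3 - <<'E'
from srch import *
movel([565.1,54.3,111.5],v=30,ori=[np.pi,0,Y0]);
offs=[(0,0),(-.7,0),(-1.4,0),(-1.4,.7),(-.7,.7),(0,.7),(.7,.7),(.7,0),(.7,-.7),(0,-.7),(-.7,-.7),(-1.4,-.7)]
print(search([np.array(o) for o in offs],[0]),get_t())
E
```

```text
0 [0 0] [565.38  54.28 109.47] [-2.7 -0.5 10.3]
0 [-0.7  0. ] [565.12  54.27 109.67] [-1.   0.3  9.7]
0 [-1.4  0. ] [564.77  54.26 109.74] [ 0.9 -1.6 10.4]
0 [-1.4  0.7] [564.44  54.58 109.69] [ 2.6 -1.5  9.7]
0 [-0.7  0.7] [564.51  54.63 109.61] [ 1.9 -2.  10.8]
0 [0.  0.7] [564.64  54.69 109.54] [ 0.1 -2.2 10.5]
0 [0.7 0.7] [564.83  54.75 109.4 ] [-1.9 -3.7 12.3]
0 [0.7 0. ] [564.95  54.6  109.36] [-1.9 -2.6 13.1]
0 [ 0.7 -0.7] [565.14  54.34 109.17] [-1.1 -0.5 11.8]
0 [ 0.  -0.7] [565.1   54.26 109.2 ] [-1.7  0.4 10.8]
0 [-0.7 -0.7] [564.96  54.19 109.28] [1.1 2.9 9.8]
0 [-1.4 -0.7] [564.18  53.76 109.69] [-1.   1.6 13.5]
None 17.7083
```

```bash
python3 - <<'E'
from srch import *
movel([565.1,54.3,111],v=30,ori=[np.pi,0,Y0]);
o=[np.zeros(2)]
print(search(o,[0,0,3,6,9,12,15,18,21,24,10,0,-3,-6,-9,-12,-15,-18,-21],base=(565.05,54.3)),get_t())
E
```

```text
0 [0. 0.] [564.7   54.43 109.4 ] [-4.  -0.8 13.1]
0 [0. 0.] [564.73  54.41 109.43] [-4.2  0.4 13.4]
3 [0. 0.] [565.12  54.25 109.58] [-3.7 -0.3 13.6]
6 [0. 0.] [565.54  54.3  109.74] [-2.8 -0.1 13.9]
9 [0. 0.] [565.58  54.49 109.85] [-2.3  2.1 13.9]
12 [0. 0.] [565.48  54.63 109.9 ] [-3.   2.3 13.2]
15 [0. 0.] [565.38  54.61 109.96] [-1.3  3.  13.4]
18 [0. 0.] [565.33  54.63 110.  ] [-1.2  3.8 13. ]
21 [0. 0.] [565.28  54.61 109.99] [-1.5  3.5 13.3]
24 [0. 0.] [565.26  54.58 110.01] [-1.3  4.9 13.6]
10 [0. 0.] [565.01  54.24 109.95] [-0.9  2.9 12.8]
0 [0. 0.] [564.78  53.9  109.72] [ 0.3  1.3 11.4]
-3 [0. 0.] [564.63  53.92 109.59] [-1.   1.4 12.2]
-6 [0. 0.] [564.68  53.88 109.46] [-2.5  0.9 11.6]
-9 [0. 0.] [564.64  54.44 108.2 ] [1.4 2.7 2.1]
(array([564.64455475,  54.44451081, 108.20396055]), -9) 21.9333
```

```bash
python3 - <<'E'
from srch import *
z=108.2;c=np.array([564.64,54.44])
ori=[np.pi,0,Y0+np.radians(-9)]
while z>88.5:
    z-=2; movel([*c,z],v=40,ori=ori); f=np.array(get_force())-[.5,.3,-3.9]; e=np.array(get_ee_pos())
    print(z,e.round(2),f.round(1),np.array(get_moment()).round(2)); c+=np.clip(.03*f[:2],-.15,.15)
    if f[2]>18: break
print(get_t())
E
```

```text
106.2 [564.61  54.57 105.43] [ 3.5  1.  -1.3] [ 0.39 -0.52 -0.01]
104.2 [564.65  54.57 103.71] [ 2.3  2.5 -2.7] [ 0.47 -0.54 -0.01]
102.2 [564.72  54.58 101.96] [ 2.   2.8 -2. ] [ 0.49 -0.48 -0.03]
100.2 [564.76  54.6  100.04] [ 1.7  2.8 -1.3] [ 0.44 -0.36 -0.02]
98.2 [564.77  54.65  97.99] [ 1.5  1.3 -1. ] [ 0.36 -0.32 -0.05]
96.2 [564.79  54.68  95.91] [1.1 1.  0.8] [ 0.21 -0.24  0.03]
94.2 [564.82  54.71  93.94] [ 0.8  0.8 -0.7] [ 0.19 -0.16  0.02]
92.2 [564.84  54.72  91.97] [ 0.5 -0.3 -0. ] [ 0.03 -0.06 -0.03]
90.2 [565.13  54.68  90.82] [-1.4 -0.6  7.9] [-0.03  0.29 -0.01]
88.2 [565.23  54.68  90.77] [-7.5  0.2 21.3] [-0.08  1.19 -0.01]
24.4333
```

```bash
cat > wind.py <<'E'
from util import *
A=np.array([564.5,54.75]);R=60.;ZK=94.;S0=.17;TH0=np.radians(-22)
YAW=[np.pi,0,2.7576]
def pos(s,r=R): th=TH0-(s-S0); return A+r*np.array([np.cos(th),np.sin(th)])
def state(f0,s,n=3):
    f=np.mean([get_force() for _ in range(n)],0)-f0; e=np.array(get_ee_pos())
    d=e[:2]-A; th=np.arctan2(d[1],d[0]); sm=TH0-th+S0; sm+=2*np.pi*np.round((s-sm)/(2*np.pi))
    t=np.array([np.sin(th),-np.cos(th)]); n_=d/np.linalg.norm(d)
    return sm,-f[:2]@t,f[:2]@n_,f[2],np.linalg.norm(d),e[2]  # tangential push, radial, fz, radius
E
python3 - <<'E'
from wind import *
e=np.array(get_ee_pos());movel([564.9,54.7,90.7],v=30);dwell(.1);print(get_ee_pos(),get_force())
command_gripper(52);e=get_ee_pos();movel([e[0],e[1],152],v=150)
k=pos(S0);movel([*k,150],v=200,ori=YAW);command_gripper(45);movel([*k,ZK],v=120);dwell(.2)
e=np.array(get_ee_pos());print("before",e,k);movel([*(2*k-e[:2]),ZK],v=20);dwell(.2)
f0=np.mean([get_force() for _ in range(5)],0);np.save("f0.npy",f0);print(f0)
command_gripper(15,squeeze=50);print(get_finger_gap(),get_gripper_force(),get_ee_pos(),np.array(get_force())-f0,get_t())
s=S0
for i in range(4):
    s+=.2;movel([*pos(s),ZK],v=80);r=state(f0,s);print(round(s,2),np.round(r,2),round(get_t(),2))
    if max(abs(r[1]),abs(r[2]))>25:break
E
```

```text
[565.04003266  54.66241373  90.81234518] [-1.40520837  0.34865454  4.00783336]
before [620.87505804  32.21183546  95.14802515] [620.13103127  32.2736044 ]
[ 0.09417567  0.1942654  -0.65771857]
20.462282088418696 48.754428355023265 [619.44007897  32.3295658   94.10515821] [-0.0641908  -0.1620297   2.41573475] 27.9833
0.37 [ 0.38  0.99 -3.15  2.4  59.39 94.02] 28.28
0.57 [ 0.57  1.3  -3.9   1.87 59.39 94.02] 28.58
0.77 [ 0.77  1.54 -4.66  3.24 59.41 94.  ] 28.88
0.97 [ 0.97  2.53 -4.99  1.82 59.46 94.04] 29.18
```

```bash
python3 - <<'E'
from wind import *
import cv2
f0=np.load("f0.npy");s=.97
while s<3.1:
    s+=.25;movel([*pos(s),ZK],v=100);r=state(f0,s);print(round(s,2),np.round(r,2),round(get_t(),2))
    if max(abs(r[1]),abs(r[2]))>25:break
im=snapshot("scene")["color"][190:290,230:380,::-1]
im2=snapshot("top")["color"][210:310,250:420,::-1]
cv2.imwrite("pics/w1.png",cv2.hconcat([cv2.resize(im,(396,264)),cv2.resize(im2,(396,264))]))
E
```

```text
1.22 [ 1.22  0.88 -4.84  1.83 59.53 94.07] 29.48
1.47 [ 1.460e+00  6.600e-01 -5.260e+00  1.000e-02  5.964e+01  9.414e+01] 29.78
1.72 [ 1.7   1.8  -3.54 -0.81 59.77 94.19] 30.08
1.97 [ 1.95  2.68 -2.32 -0.93 59.91 94.21] 30.38
2.22 [ 2.21  1.95 -0.92  0.23 60.05 94.18] 30.68
2.47 [ 2.47  2.9   0.9   2.6  60.22 94.13] 30.98
2.72 [ 2.72  2.4   2.16  4.55 60.43 94.03] 31.28
2.97 [ 2.97  1.55  2.54  6.54 60.54 94.  ] 31.58
3.22 [ 3.22  1.33  2.01  6.4  60.7  93.96] 31.88
```

View pics/w1.png

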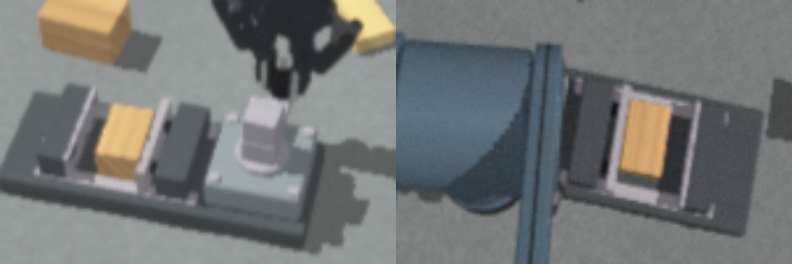

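```bash
sed -i 's/^A=.*R=60/A=np.array([563.9,54.85]);R=60/' wind.py; python3 - <<'E'
from wind import *
f0=np.load("f0.npy");s=3.22
while s<7.4:
    s+=.25;movel([*pos(s),ZK],v=110);r=state(f0,s);print(round(s,2),np.round(r,2),round(get_t(),2))
    if max(abs(r[1]),abs(r[2]))>25:break
for i in range(5):
    s+=.06;movel([*pos(s),ZK],v=25);r=state(f0,s);print(round(s,2),np.round(r,2),round(get_t(),2))
E
```

```text
3.47 [ 3.47  1.02  1.31  6.37 60.25 93.99] 32.27
3.72 [ 3.72  1.36  1.97  6.13 60.34 93.99] 32.55
3.97 [ 3.97  1.59  2.28  6.31 60.43 93.97] 32.83
4.22 [ 4.22  0.91  1.72  5.86 60.47 93.98] 33.12
4.47 [ 4.47  1.32  2.41  5.48 60.46 94.01] 33.4
4.72 [ 4.72  1.13  3.12  6.68 60.42 94.  ] 33.68
4.97 [ 4.97  1.68  2.08  5.55 60.4  94.04] 33.97
5.22 [ 5.22  1.22  1.55  5.04 60.35 94.04] 34.25
5.47 [ 5.47  1.45  2.4   3.99 60.25 94.04] 34.53
5.72 [ 5.72  2.34  1.49  4.01 60.15 94.06] 34.82
5.97 [ 5.97  1.34  0.99  4.   60.04 94.04] 35.1
6.22 [ 6.22  1.38  1.74  3.46 59.94 94.03] 35.38
6.47 [ 6.47  1.66  0.32  4.32 59.87 94.01] 35.67
6.72 [6.720e+00 1.060e+00 1.000e-02 4.300e+00 5.978e+01 9.399e+01] 35.95
6.97 [6.970e+00 6.100e-01 4.000e-02 4.580e+00 5.971e+01 9.398e+01] 36.23
7.22 [ 7.22  1.31 -2.78  3.98 59.7  93.96] 36.52
7.47 [ 7.47  0.86 -3.53  4.81 59.67 94.  ] 36.8
7.53 [ 7.51  3.43 -4.62  2.73 59.68 94.05] 37.09
7.59 [ 7.57  5.19 -4.34  1.56 59.65 94.08] 37.38
7.65 [ 7.62  5.19 -4.52  0.87 59.66 94.09] 37.67
7.71 [ 7.68  4.03 -4.51  0.82 59.64 94.07] 37.97
7.77 [ 7.74  4.82 -4.65  2.2  59.65 94.1 ] 38.26
```

```bash
python3 - <<'E'
from wind import *
f0=np.load("f0.npy");s=7.77
while s<8.8:
    s+=.25;movel([*pos(s),ZK],v=110)
h=[]
while s<14.3 and get_t()<60:
    s+=.11;movel([*pos(s),ZK],v=30);r=state(f0,s,8);h.append(r[1]);print(round(s,2),np.round(r,2),round(get_t(),2))
    if np.mean(h[-2:])>6.4 or abs(r[2])>25 or r[1]>7.5:break
E
```

```text
9.13 [ 9.12  4.71 -1.88  2.3  60.06 94.  ] 40.04
9.24 [ 9.23  4.66 -1.18  3.84 60.1  94.02] 40.41
9.35 [ 9.34  3.53 -1.39  4.56 60.19 93.98] 40.77
9.46 [ 9.46  3.97 -1.49  3.84 60.25 93.99] 41.14
9.57 [ 9.57  3.58 -1.26  5.91 60.32 93.93] 41.51
9.68 [ 9.68  4.13 -1.22  5.69 60.36 93.94] 41.88
9.79 [ 9.79  3.95 -1.1   5.53 60.41 93.95] 42.24
9.9 [ 9.89  4.74 -1.09  6.5  60.47 93.92] 42.61
10.01 [10.    4.22 -1.74  6.08 60.52 93.93] 42.98
10.12 [10.11  3.69 -2.64  7.02 60.56 93.91] 43.34
10.23 [10.22  4.22 -3.13  7.54 60.58 93.92] 43.71
10.34 [10.32  4.26 -3.25  7.54 60.59 93.89] 44.08
10.45 [10.43  4.   -2.05  7.85 60.6  93.9 ] 44.44
10.56 [10.54  4.02 -1.81  7.73 60.63 93.9 ] 44.81
10.67 [10.64  3.89 -1.7   8.49 60.64 93.89] 45.17
10.78 [10.75  4.62 -0.54  8.4  60.66 93.9 ] 45.54
10.89 [10.86  3.68 -1.96  7.98 60.62 93.91] 45.91
11.0 [10.97  3.98 -1.15  7.86 60.6  93.88] 46.27
11.11 [11.08  4.4  -0.71  8.92 60.57 93.93] 46.64
11.22 [11.18  3.72 -0.9   8.78 60.54 93.89] 47.01
11.33 [11.29  3.4  -0.57  8.83 60.53 93.9 ] 47.38
11.44 [11.4   4.15 -0.63  8.06 60.52 93.94] 47.74
11.55 [11.51  4.06  0.39  6.54 60.44 93.95] 48.11
11.66 [11.62  4.85  0.13  7.9  60.41 93.96] 48.48
11.77 [11.73  3.77  0.57  6.83 60.35 93.96] 48.84
11.88 [11.84  3.48  0.73  5.79 60.32 93.96] 49.21
11.99 [11.95  4.19  0.86  5.7  60.23 93.96] 49.58
12.1 [12.06  3.87  1.31  6.7  60.19 93.98] 49.94
12.21 [12.17  4.88  1.05  6.13 60.15 94.  ] 50.31
12.32 [12.29  5.89  1.82  4.37 60.07 94.03] 50.67
12.43 [12.41  6.05  1.14  4.54 60.01 94.02] 51.04
12.54 [1.252e+01 3.510e+00 9.000e-02 3.420e+00 5.999e+01 9.403e+01] 51.41
12.65 [12.64  5.37  0.43  3.6  59.95 94.01] 51.77
12.76 [12.76  3.62 -0.18  4.58 59.89 93.99] 52.14
12.87 [12.87  3.49 -2.04  4.05 59.84 93.98] 52.51
12.98 [12.97  5.81 -1.71  4.28 59.82 94.02] 52.88
13.09 [13.08  5.87 -1.35  2.71 59.79 94.01] 53.24
13.2 [13.18  6.96 -1.96  3.31 59.75 94.02] 53.61
```

```bash
python3 - <<'E'
from wind import *
import cv2
f0=np.load("f0.npy");s=13.2
s+=.04;movel([*pos(s),ZK],v=12);r=state(f0,s,10);print(round(s,2),np.round(r,2),round(get_t(),2))
im=snapshot("scene")["color"][190:290,230:380,::-1]
im2=snapshot("top")["color"][230:300,320:410,::-1]
cv2.imwrite("pics/w2.png",cv2.hconcat([cv2.resize(im,(400,300),interpolation=cv2.INTER_CUBIC),cv2.resize(im2,(385,300),interpolation=cv2.INTER_CUBIC)]))
E
```

```text
13.24 [13.21  9.26 -2.53  2.43 59.73 94.06] 53.96
```

View pics/w2.png

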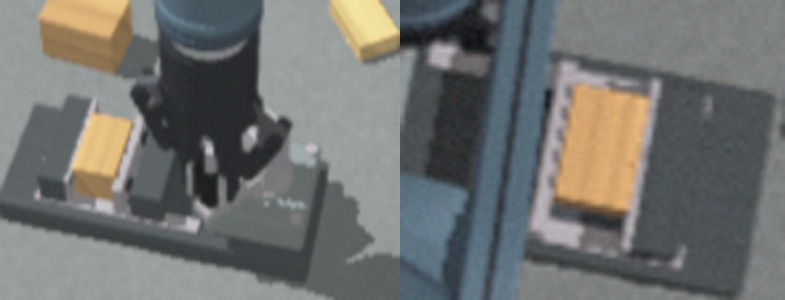

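```bash
python3 - <<'E'
from wind import *
import cv2
command_gripper(36);e=get_ee_pos();movel([e[0],e[1],170],v=120);print(np.array(get_force()),get_t())
e=get_ee_pos();movel([e[0]-200,e[1]+150,260],v=300)
dwell(.2);im=snapshot("scene")["color"][190:290,230:380,::-1]
im2=snapshot("top")["color"][220:300,280:410,::-1]
cv2.imwrite("pics/w3.png",cv2.hconcat([cv2.resize(im,(400,267),interpolation=cv2.INTER_CUBIC),cv2.resize(im2,(400,267),interpolation=cv2.INTER_CUBIC)]));print(get_t())
E
```

```text
[ 0.42693833  0.1978571  -0.35094661] 55.1417
56.475
```

View pics/w3.png

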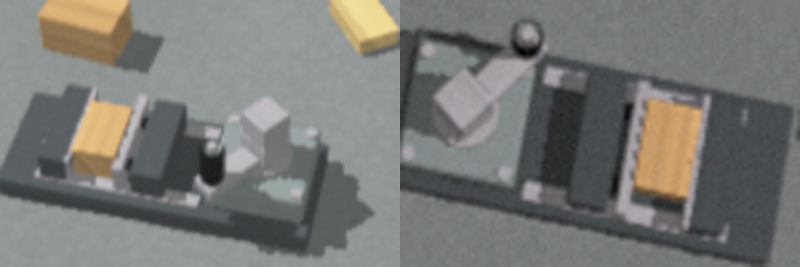

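The pictures show the crank level and seated on the shoulder (hub near (265,125) left, (465,100) right). The block is nipped between both jaws (near (668,148) right), and the gripper is clear.

```bash
python3 -c "
from rig import *
print(close_job())"
```

```text
the job is handed in; nothing more can be done
None
```

I handed the job in at about 56 s: the block is clamped, with about 9.3 N at the handle on the last slow reading (roughly 80 N on the block). The crank is fully home and level on the shaft, the gripper is clear, and I have had no verdict from the judge.

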